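# Roll a push-lock binding strip flat

## Task

Take the hand roller out of its wooden holder and run its wheel along the binding strip on the near edge of the notebook with firm, even pressure, until all eight locking tabs are pushed down flat in the strip; then stand the roller back in its holder. Press the tabs with the roller only, not with the fingers, never with more than 25 N or their pins bend, and leave the other things on the table where they are.

Things in the scene. Friction and masses are not known exactly. Their poses are not given: they have to be found in the camera images.
- board: fixed plywood board, 196 (x) x 236 (y) x 10 mm, origin at the centre of its underside on the table. On it: loose punched sheets under a plain cream cover, 150 x 200 mm; along its near edge (board x = -62.5 mm, parallel to y) an aluminium binding strip, 206 x 30 mm, with two lips 6 mm wide and eight grey locking tabs in a row between them
- strip_plus (a point): point on the binding strip's middle line at its +y end (outer edge of tab_8, board y = +96 mm). True horizontally; its height (43 mm) is only an average: the sheets' thickness is not measured and differs each time. The strip's lips lie 34 to 52 mm above the table at mid-length. The strip is rigid and does not give way under load
- strip_minus (a point): the same at the strip's -y end (outer edge of tab_1, board y = -96 mm). The strip runs straight between the two points but may slope by up to 0.035 rad either way, so that one end lies up to 3.4 mm higher and the other as much lower than the middle; the slope is not measured
- holder: fixed wooden block, 84 (x) x 74 (y) x 54 mm high, origin at the centre of its underside; its pocket, open at the top, 48 (x) x 52 (y) mm, takes the roller's wheel and fork with 4 mm to spare on each side; the roller's cross plate rests on the block's top
- roller: hand roller, 0.2 to 0.33 kg, 122 mm tall, upright in the holder: origin (lowest point of the wheel) 5 mm above the holder's, axes as the holder's within 0.03 rad, z up. Rubber wheel 44 mm across, 30 wide, free on an axle along x: it rolls along y. Fork 40 mm wide. Steel cross plate 64 (x) x 30 (y), z = 49 to 54 mm. Grip: square wooden handle 24 x 24 mm, z = 60 to 116 mm, above the wheel
- stamp: hand stamp with a turned handle, 24 x 36 x 66 mm, a bystander to leave alone; origin under its base
- tape_roll: roll of paper tape, 48 mm across, 15 mm high, a bystander to leave alone; origin under it. Behind the gap between board and holder stands a fixed red pencil sharpener, 125 mm tall, 0.60 to 0.74 m ahead of the robot and within 50 mm of its centre line: carry the roller over or in front of it
- stapler: desk stapler, 36 x 135 x 49 mm, a bystander to leave alone; origin under its base
- tab_1 (a joint): locking tab 1 of 8, counted from the strip's -y end (centre at board y = -84 mm): 16.5 (x) x 22 (y) mm. Value = how far it stands proud, in m: 3 to 3.7 mm at the start, 0 pushed home (its top then 0.5 mm above the lips). It is a tight push fit: it moves only under more than 11 N from above and stays where it is left
- tab_2 (a joint): locking tab 2 (centre at board y = -60 mm), as tab_1. Rolled at about 30 mm/s, the wheel's push against the front edges of tabs still standing adds some 6 N to its contact force with the strip (the 25 N counts it all), so a downward push of 14 to 17 N is right
- tab_3 (a joint): locking tab 3 (centre at board y = -36 mm), as tab_1
- tab_4 (a joint): locking tab 4 (centre at board y = -12 mm), as tab_1
- tab_5 (a joint): locking tab 5 (centre at board y = +12 mm), as tab_1
- tab_6 (a joint): locking tab 6 (centre at board y = +36 mm), as tab_1
- tab_7 (a joint): locking tab 7 (centre at board y = +60 mm), as tab_1
- tab_8 (a joint): locking tab 8 (centre at board y = +84 mm), as tab_1

How it is judged:
On the way, in this order (a step that is already met when the one before it is completed fails the run):
1. the roller is lifted out of its holder (z of roller in the frame of holder above 0.06 m), for 0.1 s.
2. all eight tabs are down in the strip (value of joint each of tab_1, tab_2, tab_3, tab_4, tab_5, tab_6, tab_7, tab_8 below 0.0015 m), for 0.2 s.
At the end, for the whole second after the job is handed in: All eight tabs stand less than 1.5 mm proud; the roller is back in its holder, standing upright (within 0.15 rad), its origin within 14 mm of the holder's, and at rest (all of step 2 and distance between roller and holder below 0.014 m and z of roller in the frame of holder above 0.001 m and angle between roller's own z axis and vertical below 0.15 rad and linear speed of roller below 0.02 m/s); the robot touches nothing.
It fails at once if the roller presses on the strip or the board with more than 25 N (contact force between roller and board above 25 N).
It fails at once if the fingers or the arm press on the board, the notebook or its strip (contact force between any of the fingers, the arm and board above 2 N).
It fails at once if the stamp, the tape roll or the stapler is moved by more than 15 mm (distance of any of stamp, tape_roll, stapler from where it was at the start of the episode above 0.015 m).
It also fails if it takes over 72 s, if anything falls off the work surface, if the arm or the gripper's body presses on something with over 40 N, if the wrist force passes 120 N, or if a joint passes its speed limit or range.

## Robot

A 7-joint arm with a two-finger parallel gripper is mounted at the origin on a cart in front of the work surface, level with it; the furniture and walls round the work are solid. World frame = base frame: x ahead of the robot, y to its left, z up, the work surface at z = 0. Lengths are in m, angles in rad, forces in N, time in s.
With the tool pointing down it reaches from about 0.4 to 0.9 m from the base axis. Payload 5.5 kg.
Tool frame: the origin (TCP) lies between the finger pads; the fingertips stand 25 mm ahead of it and the grasp point (between the pads) lies 6 mm ahead of it (manip.nose_length is the distance from the TCP to the fingertips, in m); z points along the fingers, y is the line along which they close (so a half turn about z gives the same grasp; the last joint's range is limited). The gripper opens to 92 mm and grips with 3 to 60 N. Pads are 19 mm wide; open, the fingers measure 130 mm over their backs; the gripper's body (75 mm by 190 mm) begins 47 mm behind the grasp point.
Start: joints at [-0.873, 0.501, -0.427, 1.55, 0.221, 1.138, -0.21], TCP at [0.274, 0.59, 0.252] pointing down, gripper open.
Joint ranges: [-2.88, 2.88], [-0.31, 2.03], [-1.54, 1.56], [0.2, 2.42], [-1.41, 4.55], [0.19, 2.02], [-2.57, 2.57]. Speed limits (rad/s): [2.57, 2.57, 3.14, 3.14, 3.14, 3.14, 3.14].

## Interface

Orientations are given as [roll, pitch, yaw] about the fixed x, y, z axes, in that order (R = Rz(yaw) Ry(pitch) Rx(roll)).
In Python, from bench import manip, set_gripper, get_image, calibration, monitor gives the robot as it stands. The module is installed in compiled form; this text tells all that it offers. Calls block until the motion is done:
- manip.movep(position, orientation): joint-space move of the TCP to a pose.
- manip.movel(position, rotation=None, v=0.15, contact_N=None): straight line of the TCP; rotation=None keeps the orientation; v is the mean speed in m/s. With contact_N (N) it stops when the force on the tool has changed by that much, and returns True; else False.
- manip.move_joints(angles): joint-space move.
- set_gripper(opening, effort=None): finger opening in m; effort is the grip in N (None keeps the last); returns when the fingers have stopped.
- manip.sleep(seconds).
- manip.ik(position, orientation): joint angles nearest the present ones, or None.
- get_image(name): name is "scene" or "top" or "wrist"; returns the picture (400x640x3 uint8, red, green, blue); there is no depth.
- calibration(name): a dict with "K" (3x3 intrinsics, pixels), "pose" (4x4, takes a point from camera to world coordinates). Camera axes: x right, y down, z forward; pixel columns grow to the right and rows downward; lengths in m; the calibration is good to about 2 mm. A picture is of the moment at which its call begins: read the wrist's pose just before it. calibration takes no time and is no camera call; for the wrist camera it gives the pose at the moment of the call.
A pose or a line that the arm cannot do raises manip.MotionError and nothing moves.
- manip.hand_in(): hands the job in; it is judged then, once.
Readings, each from a call of its own:
- monitor.read_time_s(): time.
- monitor.read_joint_positions(): joint angles.
- monitor.read_qd(): joint speeds.
- monitor.read_joint_torque(): joint torques, N m.
- monitor.read_eef_pos(): TCP position.
- monitor.read_ee_rot(): TCP orientation.
- monitor.read_ft_force(): force on the tool from outside, world axes, zero at the start.
- monitor.read_moment(): the same for the moment, N m.
- monitor.read_grip_width(): finger opening in m.
- monitor.read_grasp_force(): force on a finger pad.
Only numpy, scipy, OpenCV 4.12 (cv2) and the standard library are available. Lean on these libraries where they do the work, as an engineer would, in place of code of your own. Each camera call takes 0.05 s, during which the arm holds its last target. There are 200 camera calls.

## Working session

There is one attempt and no reset: what is moved stays moved. The work goes in short steps, each a Python script; the robot and the scene stay as the last script left them, time stands still between calls to the robot, and variables do not carry over. Pictures are saved under pics/ and viewed, at most 10 in all, crops included, and the job is handed in when it is done.

```bash
mkdir -p pics
python3 - <<'E'
from bench import *
import cv2
for n in("scene","top"):
    cv2.imwrite(f"pics/{n}0.png",cv2.resize(get_image(n),(800,500),interpolation=cv2.INTER_CUBIC)[:,:,::-1]); c=calibration(n); print(n,c["K"],c["pose"])
print(monitor.read_time_s(),monitor.read_ee_rot(),monitor.read_ft_force())
E
```

```text
scene [[432.82958163   0.         313.3448417 ]
 [  0.         432.82958163 200.409792  ]
 [  0.           0.           1.        ]] [[ 0.85856489 -0.26714741  0.43760552  0.04912612]
 [-0.51237186 -0.47782885  0.71355075 -0.74333922]
 [ 0.01847731 -0.83684637 -0.54712589  0.68201635]
 [ 0.          0.          0.          1.        ]]
top [[362.58502312   0.         318.72893004]
 [  0.         362.58502312 198.94098879]
 [  0.           0.           1.        ]] [[-0.02734563 -0.99164692  0.12604999  0.45979532]
 [-0.99952817  0.02888914  0.01043319  0.07030199]
 [-0.01398751 -0.12570521 -0.99196903  0.91227852]
 [ 0.          0.          0.          1.        ]]
0.1 [-3.13979500e+00 -5.45489554e-05  2.70690250e+00] [-0.49388927 -1.03796064 -0.0619328 ]
```

View pics/top0.png

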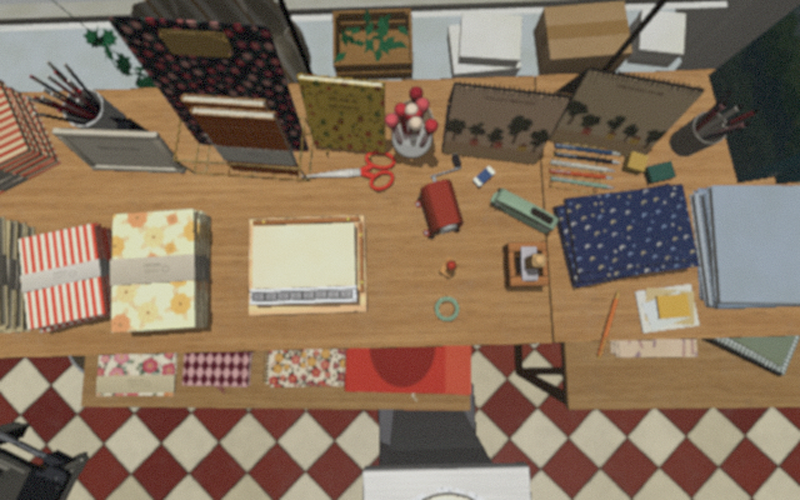

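View pics/scene0.png

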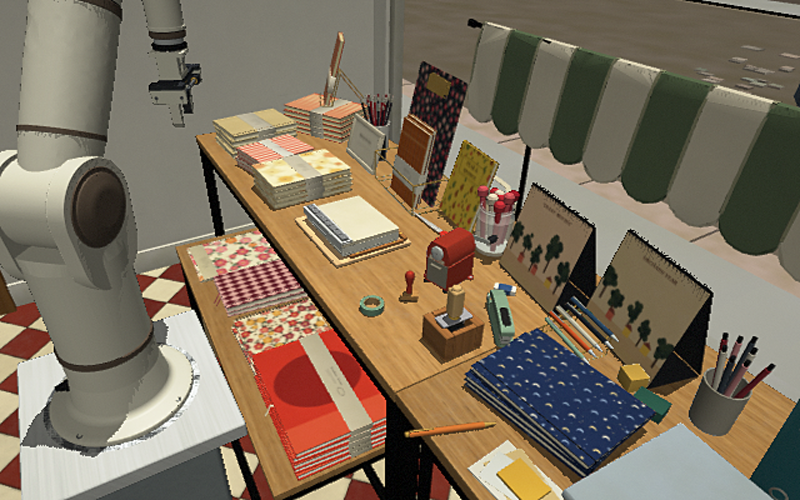

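The top picture shows the board centred at about (307,264) with its strip at row ~297, and the holder with the roller at about (525,266). The sharpener is at (440,208), the stamp at (449,268), the tape at (447,308) and the stapler at (523,210). I'll get rough positions from this, then take wrist views.

```bash
cat > h.py <<'E'
from bench import *
import numpy as np, cv2
def px2w(c,u,v,z):
    T=c["pose"]; d=T[:3,:3]@np.linalg.solve(c["K"],[u,v,1]); return T[:3,3]+d*(z-T[2,3])/d[2]
def w2px(c,p):
    T=c["pose"]; q=c["K"]@(T[:3,:3].T@(np.asarray(p)-T[:3,3])); return q[:2]/q[2]
E
python3 - <<'E'
from h import *
c=calibration("top")
for n,u,v,z in[("strip+",250,298,.043),("strip-",358,297,.043),("bd tl",249,217,.01),("bd tr",366,217,.01),("bd bl",248,310,.01),("bd br",366,312,.01),("handle",538,260,.122),("hold tl",505,244,.054),("hold tr",547,246,.054),("hold br",547,288,.054),("hold bl",507,288,.054),("stamp",449,268,.06),("tape",447,308,.01),("stapler",523,210,.04),("sharp",440,208,.1)]:
    print(n,px2w(c,u/1.25,v/1.25,z).round(3))
import json
w=calibration("wrist"); P=monitor.read_eef_pos(); 
from scipy.spatial.transform import Rotation as R
Rt=R.from_euler("xyz",monitor.read_ee_rot()).as_matrix()
print(w["K"],Rt.T@(w["pose"][:3,3]-P),Rt.T@w["pose"][:3,:3])
for y in(0,.18,-.19):
  for yaw in(0,np.pi/2,-np.pi/2,np.pi):
    q=manip.ik([.55,y,.3],[np.pi,0,yaw]); print(y,yaw,None if q is None else np.round(q,2))
E
```

```text
strip+ [0.483 0.366 0.043]
strip- [0.479 0.159 0.043]
bd tl [0.648 0.382 0.01 ]
bd tr [0.641 0.144 0.01 ]
bd bl [0.461 0.381 0.01 ]
bd br [0.45  0.147 0.01 ]
handle [ 0.533 -0.164  0.122]
hold tl [ 0.572 -0.124  0.054]
hold tr [ 0.566 -0.203  0.054]
hold br [ 0.486 -0.198  0.054]
hold bl [ 0.488 -0.123  0.054]
stamp [ 0.529 -0.015  0.06 ]
tape [ 0.454 -0.013  0.01 ]
stapler [ 0.64  -0.166  0.04 ]
sharp [0.636 0.001 0.1  ]
[[359.27306672   0.         319.21425089]
 [  0.         359.27306672 201.26562103]
 [  0.           0.           1.        ]] [ 0.06907438  0.0003923  -0.13443987] [[-5.53741656e-04 -9.67135726e-01 -2.54260065e-01]
 [ 9.99999196e-01 -8.25491034e-04  9.62088401e-04]
 [-1.14035947e-03 -2.54259328e-01  9.67135406e-01]]
0 0 [-0.24  0.25  0.22  1.77 -0.06  1.13 -1.56]
0 1.5707963267948966 [-0.1   0.24  0.06  1.76 -0.01  1.14 -0.04]
0 -1.5707963267948966 [-1.04  0.75  1.53  1.79 -0.76  1.39 -2.49]
0 3.141592653589793 [ 0.09  0.25 -0.17  1.76  0.05  1.14  1.48]
0.18 0 [-0.51  0.3   0.19  1.7  -0.06  1.15 -1.88]
0.18 1.5707963267948966 [-0.25  0.3  -0.14  1.69  0.04  1.15 -0.4 ]
0.18 -1.5707963267948966 [ 0.53  0.63 -1.3   1.66  0.62  1.34  2.27]
0.18 3.141592653589793 [-0.08  0.32 -0.35  1.68  0.12  1.16  1.11]
-0.19 0 [ 0.03  0.31  0.33  1.69 -0.11  1.15 -1.19]
-0.19 1.5707963267948966 [ 0.08  0.31  0.26  1.69 -0.08  1.15  0.36]
-0.19 -1.5707963267948966 [-0.62  0.67  1.36  1.71 -0.67  1.33 -2.26]
-0.19 3.141592653589793 [ 0.14  0.3   0.18  1.69 -0.06  1.15  1.91]
```

Run:
```python
from h import *
import pickle
c={}
manip.movep([.54,.26,.26],[np.pi,0,np.pi])
for n,p in(("b",[.54,.26,.26]),("h",[.53,-.16,.28])):
    if n=="h": manip.movep([.5,.05,.3],[np.pi,0,np.pi]); manip.movep(p,[np.pi,0,np.pi])
    c[n]=calibration("wrist"); im=get_image("wrist"); cv2.imwrite(f"pics/w{n}.png",im[:,:,::-1])
    cv2.imwrite(f"pics/w{n}v.png",cv2.resize(im[:,90:550],(800,int(800*400/460)),interpolation=cv2.INTER_CUBIC)[:600,:,::-1])
pickle.dump(c,open("c.pkl","wb"));print(monitor.read_time_s(),monitor.read_eef_pos())
```

```text
3.4917 [ 0.53080581 -0.15653394  0.27999675]
```

View pics/wbv.png

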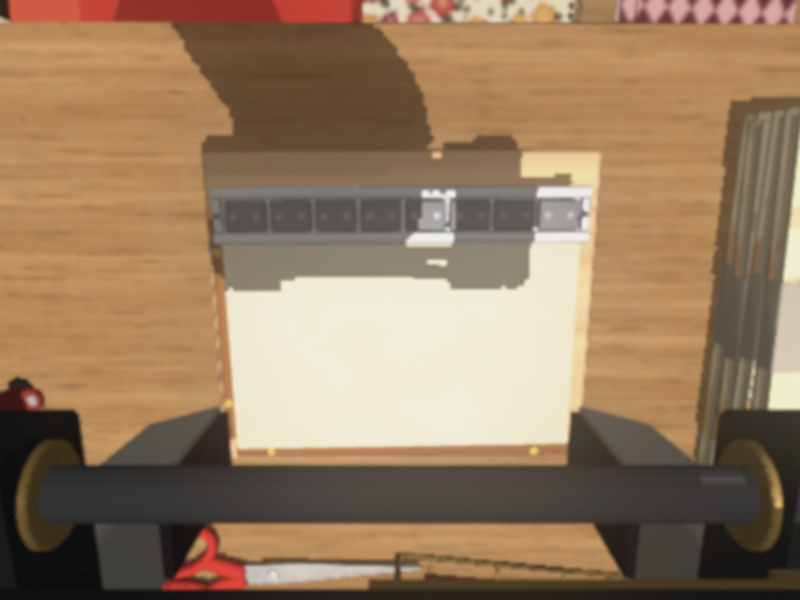

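View pics/whv.png

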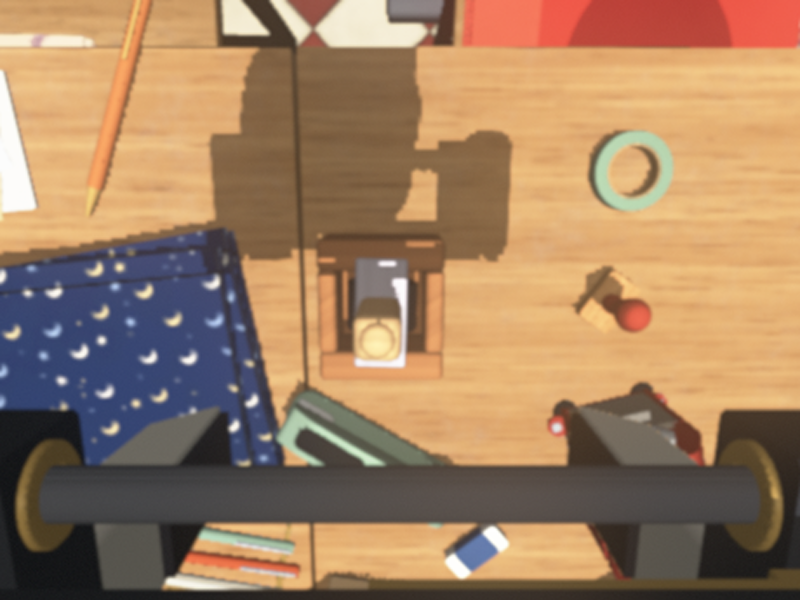

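The first picture shows the strip corners at (210,189), (592,187), (215,244) and (590,242), with tab 1 at left (247,216) and tab 8 at right (560,214). The second shows the holder top corners at (317,235), (443,235), (442,378) and (320,378), and the handle knob at (377,341).

Run:
```python
from h import *
import pickle
C=pickle.load(open("c.pkl","rb")); s=800/460
f=lambda n,u,v,z:px2w(C[n],90+u/s,v/s,z)
cor=[(210,189),(592,187),(590,242),(215,244)]
for z in(.034,.040,.046,.052):
    p=[f("b",*q,z) for q in cor]; print(z,np.linalg.norm(p[0]-p[1]),np.linalg.norm(p[0]-p[3]))
    m=(p[0]+p[3])/2,(p[1]+p[2])/2; print(m)
p=[f("b",*q,.01) for q in[(203,150),(601,152)]]; print(p)
p=[f("h",*q,.054) for q in[(317,235),(443,235),(442,378),(320,378)]]; print("hold",np.round(p,4),np.mean(p,0))
p=[f("h",*q,.059) for q in[(355,258),(408,258),(407,367),(355,367)]]; print("plate",np.round(p,4),np.mean(p,0))
p=[f("h",*q,.121) for q in[(354,318),(401,318),(401,362),(354,362)]]; print("handle",np.round(p,4),np.mean(p,0)); print(f("h",377,341,.127))
```

```text
0.034 0.2133441260783262 0.03040330519863077
(array([0.48764335, 0.15766387, 0.034     ]), array([0.48629059, 0.37137072, 0.034     ]))
0.04 0.209793214073089 0.029897270823964667
(array([0.48735768, 0.15940045, 0.04      ]), array([0.48602744, 0.36955035, 0.04      ]))
0.046 0.20624230206785174 0.02939123644929868
(array([0.48707202, 0.16113702, 0.046     ]), array([0.48576429, 0.36772997, 0.046     ]))
0.052 0.20269139006261452 0.028885202074632743
(array([0.48678635, 0.16287359, 0.052     ]), array([0.48550114, 0.3659096 , 0.052     ]))
[array([0.45042712, 0.14799105, 0.01      ]), array([0.45123222, 0.38166341, 0.01      ])]
hold [[ 0.4892 -0.202   0.054 ]
 [ 0.489  -0.1304  0.054 ]
 [ 0.5741 -0.1292  0.054 ]
 [ 0.5742 -0.2028  0.054 ]] [ 0.53162521 -0.16611463  0.054     ]
plate [[ 0.5016 -0.1803  0.059 ]
 [ 0.5015 -0.1503  0.059 ]
 [ 0.5658 -0.1505  0.059 ]
 [ 0.5658 -0.1813  0.059 ]] [ 0.53366645 -0.165585    0.059     ]
handle [[ 0.5232 -0.1771  0.121 ]
 [ 0.5232 -0.1546  0.121 ]
 [ 0.5451 -0.1545  0.121 ]
 [ 0.5451 -0.1774  0.121 ]] [ 0.5341655  -0.16591044  0.121     ]
[ 0.53307528 -0.16596353  0.127     ]
```

Run:
```python
import cv2
a=cv2.imread("pics/wh.png")[130:225,255:365]; b=cv2.imread("pics/wb.png")[75:155,195:445]
cv2.imwrite("pics/a.png",cv2.resize(a,None,fx=6,fy=6,interpolation=cv2.INTER_CUBIC)); cv2.imwrite("pics/b.png",cv2.resize(b,None,fx=3.2,fy=3.2,interpolation=cv2.INTER_CUBIC))
```

```text
(no output)
```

View pics/a.png

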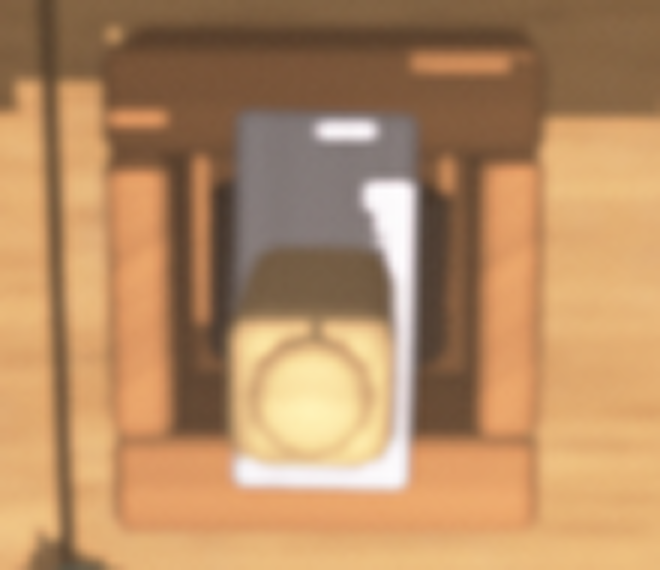

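View pics/b.png

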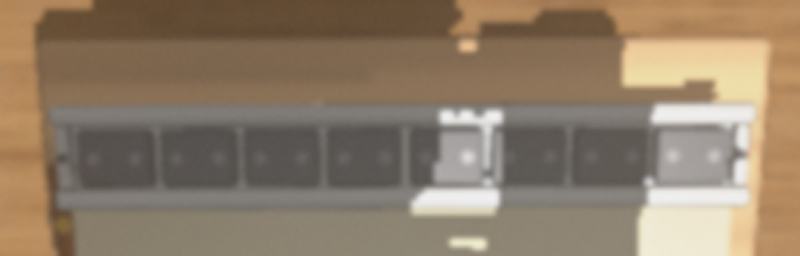

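Roller and board both have about zero yaw. The handle is at (0.534, -0.166), and the strip's middle line is at x≈0.4865 with tabs spanning y≈0.1685 to 0.3605, at z≈0.046. Next I'll grasp and lift the roller.

```bash
cat >> h.py <<'E'
O=[np.pi,0,np.pi]
def fz(n=10,dt=.01):
    a=[]
    for _ in range(n): manip.sleep(dt); a.append(monitor.read_ft_force())
    return np.mean(a,0),np.std(a,0)
E
python3 - <<'E'
from h import *
def st(s): print(s,round(monitor.read_time_s(),2),np.round(monitor.read_eef_pos(),4),np.round(monitor.read_ee_rot(),4),*[x.round(2) for x in fz()])
st("a")
manip.movel([.534,-.166,.16],O); manip.sleep(.2); st("b")
manip.movel([.534,-.166,.096],O,v=.08); manip.sleep(.2); st("c")
set_gripper(.0,55); print(monitor.read_grip_width(),monitor.read_grasp_force()); st("d")
manip.movel([.534,-.166,.226],v=.1); st("lift"); print(monitor.read_grip_width())
cv2.imwrite("pics/s1.png",get_image("scene")[100:350,250:550,::-1])
E
```

```text
a 3.49 [ 0.5308 -0.1565  0.28  ] [ 3.1399e+00  2.0000e-04 -3.1370e+00] [ 0.    0.08 -0.1 ] [0.31 0.46 0.39]
b 4.72 [ 0.5347 -0.1662  0.1611] [-3.1409e+00  1.9000e-03 -3.1416e+00] [-0.09 -0.03  0.08] [0.38 0.42 0.34]
c 5.96 [ 0.5344 -0.1661  0.0966] [-3.1412e+00  1.1000e-03  3.1416e+00] [ 0.23 -0.22  0.04] [0.57 0.46 0.43]
0.023513138338192154 54.92945730686188
d 7.1 [ 0.5341 -0.1663  0.0961] [-3.1412e+00  3.0000e-04  3.1415e+00] [ 0.1  -1.26 -0.09] [0.51 0.55 0.43]
lift 8.63 [ 0.5335 -0.1659  0.2252] [ 3.1411e+00 -1.4000e-03 -3.1416e+00] [-0.   -0.14 -2.71] [0.36 0.23 0.72]
0.02349447330631916
```

The roller is held and weighs about 2.7 N. Next I'll carry it over tab 1, find contact and measure the stiffness gently.

Run:
```python
from h import *
manip.movel([.4865,.1785,.226],O,v=.2); manip.movel([.4865,.1785,.165],O,v=.08); manip.sleep(.4)
b,_=fz(20); print("bias",b.round(2),monitor.read_eef_pos().round(4),monitor.read_ee_rot())
r=manip.movel([.4865,.1785,.12],O,v=.012,contact_N=4); f,_=fz(10); z=monitor.read_eef_pos()[2]; print(r,z,(f-b).round(2),monitor.read_time_s())
zc=z
for i in range(4):
    if (f-b)[2]>11: break
    zc-=.0005; manip.movel([.4865,.1785,zc],O,v=.01); f,_=fz(10); print(round(zc,5),monitor.read_eef_pos().round(5),(f-b).round(2),round(monitor.read_time_s(),2))
np.save("b.npy",np.r_[b,zc])
```

```text
bias [-0.02  0.18 -2.85] [0.4865 0.1785 0.1651] [3.14158945e+00 1.11445700e-04 3.14155412e+00]
True 0.14316149514907092 [0.11 0.26 6.98] 14.15
0.14266 [0.48657 0.17869 0.14286] [-0.94  0.08  8.23] 14.49
0.14216 [0.48662 0.1787  0.14256] [-1.16 -0.16  9.7 ] 14.82
0.14166 [0.48666 0.17876 0.14217] [-1.95 -0.21 10.66] 15.16
0.14116 [0.48662 0.17882 0.14169] [-1.57 -0.06 10.69] 15.49
```

```bash
cat >> h.py <<'E'
def roll(y,y1,zc,b,tgt,step=.003,v=.025,tlim=60,x=.4865,g=5e-5):
    s=np.sign(y1-y); log=[]; hold=3
    while (y1-y)*s>1e-6 and monitor.read_time_s()<tlim:
        hit=manip.movel([x,y,zc],O,v=v,contact_N=6)
        f=fz(3,.01)[0]-b; n=np.linalg.norm(f); a=monitor.read_eef_pos()
        log.append((y,zc,a[1],a[2],*f,hit,monitor.read_time_s()))
        e=f[2]-tgt; zc+=np.clip(g*e,-1.5e-4,4e-4)
        if n>21: zc+=3e-4; 
        if f[2]<tgt-2.5 and hold<40: hold+=1; continue   # press more before rolling on
        if n>22: continue
        y+=s*step
    return y,zc,np.array(log)
E
python3 - <<'E'
from h import *
b=np.load("b.npy"); zc=b[3]; b=b[:3]
np.set_printoptions(suppress=True,linewidth=150)
y,zc,l=roll(.1785,.206,zc,b,15.5,tlim=26)
np.save("b.npy",np.r_[b,zc,y]); print(y,zc); print(np.c_[l[:,:4]*1e3,l[:,4:]].round(2))
E
```

```text
0.20850000000000002 0.13640645566281503
[[178.5  141.16 178.8  141.69  -1.15  -0.12  10.12   0.    15.77]
 [178.5  141.01 178.78 141.55  -1.71   0.17  10.94   0.    16.04]
 [178.5  140.86 178.8  141.4   -1.93  -0.07  11.52   0.    16.32]
 [178.5  140.71 178.8  141.26  -2.11   0.26  11.52   0.    16.59]
 [178.5  140.56 178.79 141.13  -1.66  -0.32  10.78   0.    16.87]
 [178.5  140.41 178.78 140.96  -2.49  -0.42  11.03   0.    17.14]
 [178.5  140.26 178.78 140.82  -1.54  -0.03  11.15   0.    17.42]
 [178.5  140.11 178.75 140.66  -1.79  -0.09  10.72   0.    17.69]
 [178.5  139.96 178.79 140.52  -1.75   0.02  11.34   0.    17.97]
 [178.5  139.81 178.76 140.35  -1.97  -0.42  11.09   0.    18.24]
 [178.5  139.66 178.78 140.22  -1.34  -0.39  10.98   0.    18.52]
 [178.5  139.51 178.81 140.08  -1.37  -0.12  10.9    0.    18.79]
 [178.5  139.36 178.78 139.93  -1.47   0.29  10.91   0.    19.07]
 [178.5  139.21 178.77 139.76  -1.64  -0.48  10.77   0.    19.34]
 [178.5  139.06 178.78 139.62  -1.7    0.17  10.77   0.    19.62]
 [178.5  138.91 178.77 139.45  -1.58  -0.03  10.56   0.    19.89]
 [17
[... 682 characters left out ...]
.01  -2.33  -0.19  12.84   0.    22.92]
 [178.5  137.13 178.87 137.9   -2.14  -0.31  13.12   0.    23.19]
 [181.5  137.01 181.52 137.78  -2.28  -1.08  14.07   0.    23.48]
 [184.5  136.94 183.03 137.62  -3.11  -4.16  15.23   0.    23.78]
 [187.5  136.93 185.94 137.61  -3.3   -3.9   15.62   0.    24.07]
 [190.5  136.93 190.1  137.73  -2.3   -2.49  14.23   0.    24.36]
 [193.5  136.87 193.97 137.77  -1.82  -0.34  13.26   0.    24.65]
 [196.5  136.76 197.28 137.69  -2.06   0.55  13.24   0.    24.94]
 [199.5  136.64 200.32 137.64  -2.47   1.    13.52   0.    25.23]
 [202.5  136.55 203.37 137.55  -1.98   0.11  13.31   0.    25.52]
 [205.5  136.44 205.6  137.38  -2.48  -1.77  14.91   0.    25.82]]
```

Tab 1 seated and the force control is calm. I'll continue to tab 8.

Run:
```python
from h import *
b=np.load("b.npy"); zc,y=b[3:]; b=b[:3]
np.set_printoptions(suppress=True,linewidth=150)
y,zc,l=roll(y,.3535,zc,b,15.5,step=.0035,tlim=45,g=8e-5)
np.save("b.npy",np.r_[b,zc,y]); print(y,zc); print(np.c_[l[:,:4]*1e3,l[:,4:]].round(2))
```

```text
0.35200000000000015 0.12881058978709337
[[208.5  136.41 207.11 137.25  -3.2   -4.5   16.5    0.    26.11]
 [212.   136.49 210.63 137.31  -2.68  -3.78  15.49   0.    26.42]
 [215.5  136.49 215.55 137.42  -1.93  -1.61  14.04   0.    26.74]
 [219.   136.37 219.85 137.34  -1.83   0.43  12.52   0.    27.06]
 [219.   136.22 219.84 137.27  -1.82   0.04  13.02   0.    27.33]
 [222.5  136.07 223.48 137.16  -1.71   0.55  13.12   0.    27.65]
 [226.   135.92 227.03 137.07  -1.67   0.62  13.49   0.    27.97]
 [229.5  135.77 229.54 136.86  -1.6   -1.7   15.13   0.    28.28]
 [233.   135.74 231.41 136.68  -2.63  -4.91  17.08   0.    28.6 ]
 [236.5  135.87 235.27 136.78  -1.84  -4.08  14.83   0.    28.92]
 [240.   135.81 240.25 136.83  -1.43  -0.93  13.03   0.    29.23]
 [243.5  135.66 244.47 136.74  -1.31  -0.17  12.28   0.    29.55]
 [243.5  135.51 244.47 136.64  -1.67   0.6   12.83   0.    29.82]
 [243.5  135.36 244.42 136.55  -1.65   0.26  13.02   0.    30.1 ]
 [247.   135.21 248.14 136.42  -1.39   0.57  13.39   0.    30.42]
 [250.5  135.06 251.7  136.32  -1.79   0.6   13.9    0.    30.73]
 [25
[... 2464 characters left out ...]
.88   0.37   0.42  11.39   0.    42.22]
 [338.   130.31 339.06 131.75  -0.03  -0.09  12.62   0.    42.5 ]
 [338.   130.16 339.1  131.66  -0.55   0.32  12.3    0.    42.78]
 [338.   130.01 339.13 131.58  -0.35   0.23  12.94   0.    43.05]
 [338.   129.86 339.17 131.5   -0.43   0.42  12.93   0.    43.32]
 [338.   129.71 339.21 131.38  -0.91  -0.48  13.41   0.    43.6 ]
 [341.5  129.56 343.12 131.26  -0.42   0.88  13.2    0.    43.92]
 [345.   129.41 346.64 131.08   0.05   0.55  13.57   0.    44.23]
 [348.5  129.26 350.12 130.89  -0.1    0.35  13.17   0.    44.55]
 [352.   129.11 353.57 130.71  -0.19   0.76  12.37   0.    44.87]
 [352.   128.96 353.53 130.62  -0.09   0.3   12.8    0.    45.14]]
```

Run:
```python
from h import *
a=get_image("wrist"); s=get_image("scene")
s=cv2.resize(s[110:230,210:360],(600,480),interpolation=cv2.INTER_CUBIC)
a=cv2.resize(a[40:290,120:520],(800,500))[:,:,:]
cv2.imwrite("pics/w2.png",a[:,:,::-1]); cv2.imwrite("pics/s2.png",s[:,:,::-1]); print(monitor.read_ee_rot(),monitor.read_time_s(),monitor.read_grip_width())
```

```text
[ 3.13879566e+00  3.07039140e-03 -3.14130460e+00] 45.2417 0.023836707130799658
```

View pics/w2.png

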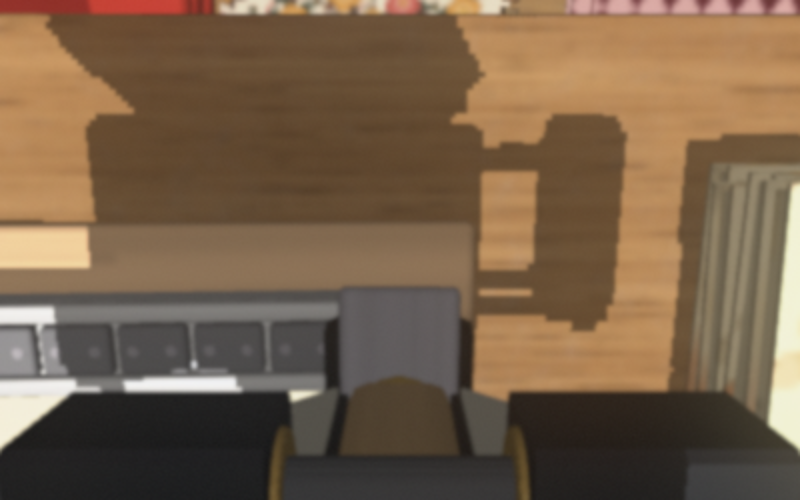

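View pics/s2.png

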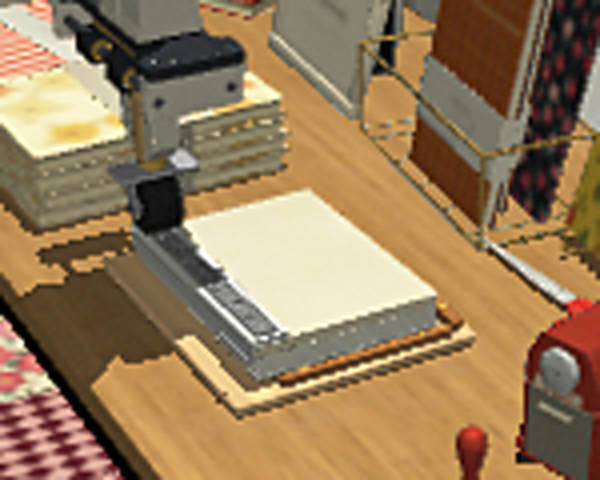

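The roller has reached strip y≈0.353 and sits upright in the grip, and the tabs behind it look flat. I'll make a firm return pass with a slope feed-forward to finish and check all the tabs, ending on the holder side.

Run:
```python
from h import *
b=np.load("b.npy"); zc,y=b[3:]; b=b[:3]
np.set_printoptions(suppress=True,linewidth=150)
l=[]; zc-=.0006; tgt=16.5; y=.350
while y>.172 and monitor.read_time_s()<56:
    hit=manip.movel([.4865,y,zc],O,v=.045,contact_N=6); f=fz(3,.01)[0]-b; a=monitor.read_eef_pos()
    l.append((y*1e3,zc*1e3,a[1]*1e3,a[2]*1e3,*f,hit,monitor.read_time_s()))
    n=np.linalg.norm(f); zc+=np.clip(1.2e-4*(f[2]-tgt),-4e-4,6e-4)+(4e-4 if n>21 else 0)
    if n<21.5: y-=.008; zc+=.008*.038
manip.movel([.4865,y,zc+.04],v=.1)
print(np.array(l).round(2)); print(monitor.read_time_s())
cv2.imwrite("pics/w3.png",get_image("wrist")[:,:,::-1])
```

```text
[[350.   128.21 351.63 130.22  -0.64   0.15  14.73   0.    45.52]
 [342.   128.3  343.56 130.49  -1.12  -0.22  16.18   0.    45.87]
 [334.   128.57 335.76 130.83  -1.03   0.95  16.54   0.    46.22]
 [326.   128.88 327.69 131.21  -2.28   0.28  17.28   0.    46.57]
 [318.   129.27 319.64 131.58  -2.02   0.47  17.47   0.    46.92]
 [310.   129.69 311.73 131.95  -1.98   0.57  17.32   0.    47.27]
 [302.   130.1  303.59 132.33  -2.43   0.6   18.36   0.    47.62]
 [294.   130.62 295.41 132.73  -2.02   0.23  17.16   0.    47.97]
 [286.   131.01 287.47 133.01  -1.98   0.77  16.96   0.    48.32]
 [278.   131.37 279.26 133.32  -2.01  -0.05  16.74   0.    48.67]
 [270.   131.7  271.15 133.6   -1.98  -0.19  16.73   0.    49.02]
 [262.   132.03 263.17 133.84  -1.76   0.36  15.97   0.    49.37]
 [254.   132.27 254.97 134.02  -2.04   0.07  16.66   0.    49.72]
 [246.   132.59 246.85 134.23  -2.32  -0.62  16.25   0.    50.07]
 [238.   132.87 238.86 134.4   -1.45   0.18  14.7    0.    50.42]
 [230.   132.95 230.71 134.46  -2.49  -0.17  15.26   0.    50.77]
 [222.   133.11 222.61 134.57  -1.95  -0.34  15.29   0.    51.12]
 [214.   133.27 214.67 134.63  -1.31  -0.13  15.14   0.    51.47]
 [206.   133.41 206.48 134.74  -1.73   0.05  14.29   0.    51.82]
 [198.   133.45 198.4  134.72  -1.72  -0.26  15.25   0.    52.17]
 [190.   133.6  190.45 134.77  -0.78   0.08  13.65   0.    52.52]
 [182.   133.57 182.3  134.75  -1.93  -0.    13.52   0.    52.87]
 [174.   133.51 174.21 134.67  -1.52  -0.61  14.27   0.    53.22]]
53.775
```

Run:
```python
from h import *
a=cv2.imread("pics/w3.png"); s=get_image("scene")[:,:,::-1]
print(monitor.read_eef_pos(),monitor.read_time_s(),(fz(3)[0]))
o=np.zeros((600,800,3),np.uint8); o[:300]=cv2.resize(a[60:270,60:620],(800,300)); o[300:]=cv2.resize(s[70:220,190:590],(800,300),interpolation=cv2.INTER_CUBIC)
cv2.imwrite("pics/w4.png",o)
```

```text
[0.48576076 0.16580928 0.17260707] 53.875 [ 0.25321818  0.45631298 -2.34993261]
```

View pics/w4.png

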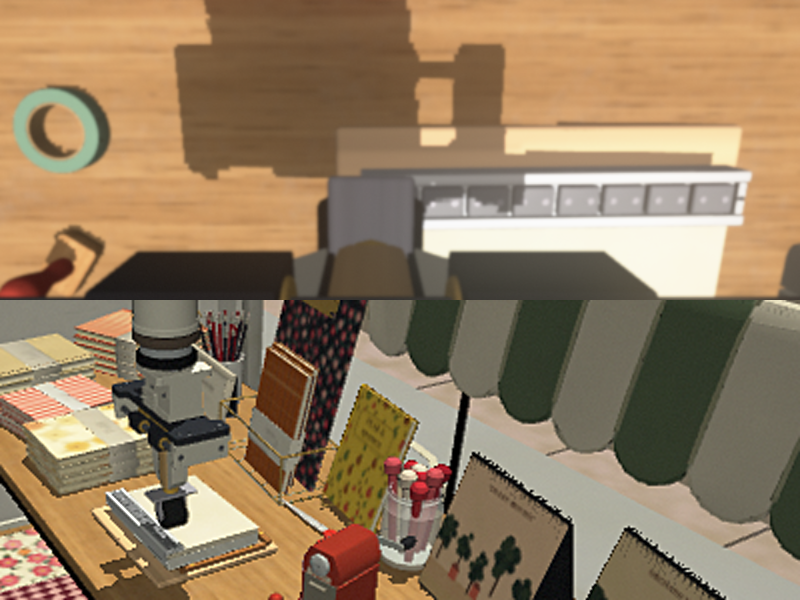

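The tabs look flat in the strip. The roller may have shifted or tilted in the grip, so I'll check it against a projected model before inserting it.

```bash
cat >> h.py <<'E'
from scipy.spatial.transform import Rotation as R
def model(P,rot,s=0,th=0,L=.091):
    # roller points in tool frame; s: shift up into the grip; th: turn about tool y at grasp point
    pts=np.array([[x,y,z] for z in(.054,.049) for x,y in((-.032,-.015),(.032,-.015),(.032,.015),(-.032,.015))]+[[x,y,.022+c] for x in(-.015,.015) for y,c in((0,-.022),(.022,0),(-.022,0))])
    q=np.c_[pts[:,0],pts[:,1],L-s-pts[:,2]]; g=np.array([0,0,.006])
    q=R.from_euler("y",th).apply(q-g)+g
    return R.from_euler("xyz",rot).apply(q)+P
E
python3 - <<'E'
from h import *
P=monitor.read_eef_pos();rot=monitor.read_ee_rot();C={n:calibration(n) for n in("wrist","scene")}
o=np.zeros((600,800,3),np.uint8)
for n,k,w,h,x0 in(("scene",12,400,600,0),("wrist",5,400,600,400)):
    im=get_image(n)[:,:,::-1]; cv2.imwrite(f"pics/f_{n}.png",im)
    m=np.array([w2px(C[n],p) for p in model(P,rot)]); print(n,m.round(1).tolist())
    c=m.mean(0) if n=="scene" else m[:8].mean(0)+[0,-15]; o0=(c-[w/k/2,h/k/2]).astype(int)
    cr=cv2.resize(im[o0[1]:o0[1]+h//k,o0[0]:o0[0]+w//k],(w//k*k,h//k*k),interpolation=cv2.INTER_CUBIC)
    q=((m-o0+.5)*k).astype(int)
    for a,b in((0,1),(1,2),(2,3),(3,0)): cv2.line(cr,q[a].tolist(),q[b].tolist(),(0,255,0),1)
    for p in q[8:]: cv2.circle(cr,p.tolist(),3,(0,0,255),-1)
    o[:cr.shape[0],x0:x0+cr.shape[1]]=cr; print(n,o0,k)
cv2.imwrite("pics/m.png",o); print(P,rot,monitor.read_time_s())
E
```

```text
scene [[288.3, 164.4], [266.4, 170.1], [261.4, 165.2], [283.1, 159.7], [288.4, 166.0], [266.4, 171.7], [261.5, 166.8], [283.1, 161.3], [280.4, 181.0], [276.6, 170.5], [284.1, 177.6], [270.5, 183.8], [266.6, 173.1], [273.9, 180.4]]
scene [258 145] 12
wrist [[289.5, 302.4], [286.7, 184.8], [348.2, 184.8], [345.8, 302.3], [290.2, 297.6], [287.5, 182.7], [347.4, 182.7], [345.2, 297.5], [317.9, 236.8], [354.0, 249.5], [281.5, 249.5], [317.8, 193.0], [355.3, 201.7], [280.1, 201.8]]
wrist [277 166] 5
[0.48575773 0.16586908 0.17260084] [-3.14117856e+00 -1.71320089e-03 -3.14137295e+00] 54.0
```

View pics/m.png

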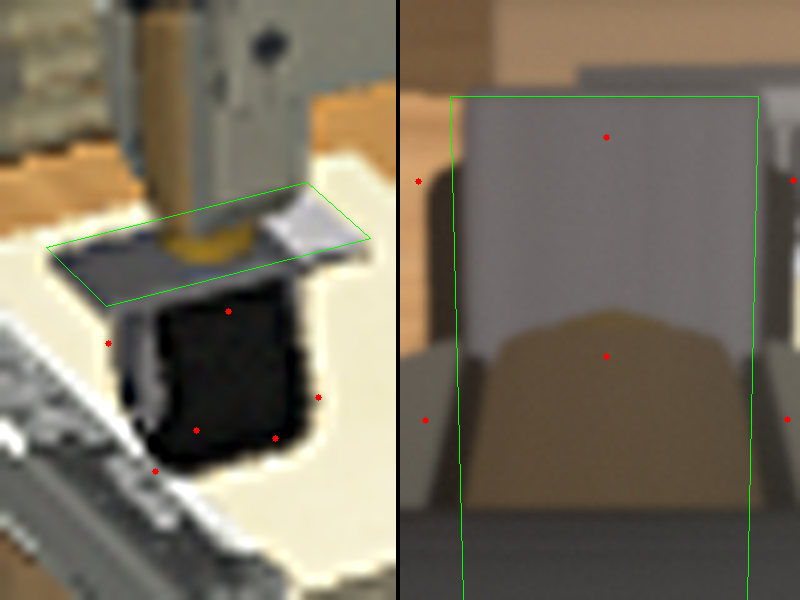

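In the scene crop the plate's far end sits lower than the model. Its long edge runs (105,312)→(365,255), against a predicted (107,306)→(370,238). That is a tilt of about 0.045 rad with the wheel towards the robot, which fits the steady -x force during rolling. I'll tilt the tool to cancel it and insert with contact sensing.

Run:
```python
from h import *
Q=[np.pi,.045,np.pi]
def st(s): print(s,round(monitor.read_time_s(),2),np.round(monitor.read_eef_pos(),4),fz(4)[0].round(1))
manip.movel([.534,-.1662,.195],Q,v=.17); manip.movel([.534,-.1662,.158],Q,v=.1); manip.sleep(.25); st("above")
ok=False
for dx,dy in((0,0),(.003,0),(-.003,0)):
    manip.movel([.534+dx,-.1662+dy,.15],Q,v=.08); r=manip.movel([.534+dx,-.1662+dy,.086],Q,v=.04,contact_N=6); st((dx,r))
    if monitor.read_eef_pos()[2]<.102: ok=True; break
    if monitor.read_time_s()>64: break
    manip.movel([.534,-.1662,.152],Q,v=.1)
print(ok)
if ok:
    set_gripper(.05); st("open"); 
    p=monitor.read_eef_pos(); manip.movel([p[0],p[1],.23],Q,v=.15); st("up")
im=get_image("scene"); cv2.imwrite("pics/end.png",cv2.resize(im[190:310,310:430],(600,600),interpolation=cv2.INTER_CUBIC)[:,:,::-1])
```

```text
above 56.89 [ 0.5345 -0.1663  0.1587] [-0.2 -0.4 -2.7]
(0, True) 58.37 [ 0.534  -0.1661  0.0971] [0.4 0.1 3.8]
True
open 59.05 [ 0.5325 -0.1658  0.0961] [-0.1 -0.1 -0.3]
up 60.12 [ 0.5317 -0.1656  0.2291] [ 0.2 -0.3 -0.1]
```

The roller is seated, but my picture views are used up. I'll check its pose numerically by matching the scene camera's handle and plate patch against the start image.

Run:
```python
from h import *
a=cv2.imread("pics/scene0.png"); b=cv2.resize(get_image("scene")[:,:,::-1],(800,500),interpolation=cv2.INTER_CUBIC)
for n,(x0,y0,x1,y1) in dict(handle=(444,284,470,316),handle_bot=(446,302,468,318),plate=(438,308,474,328),holder=(420,325,486,362),stamp=(396,266,420,304),tape=(356,292,388,320),stapler=(484,288,518,345)).items():
    t=a[y0:y1,x0:x1]; m=cv2.matchTemplate(b[y0-12:y1+12,x0-12:x1+12],t,cv2.TM_CCOEFF_NORMED); _,v,_,l=cv2.minMaxLoc(m); print(n,round(v,3),l[0]-12,l[1]-12)
print(monitor.read_time_s(),monitor.read_grip_width())
```

```text
handle 0.872 0 -1
handle_bot 0.968 0 -1
plate 0.795 0 -1
holder 0.734 0 0
stamp 0.999 0 0
tape 0.999 0 0
stapler 1.0 0 0
60.2583 0.04988018614232771
```

```bash
python3 -c "
from h import *
print(manip.hand_in())"
```

```text
the job is handed in; nothing more can be done
None
```

The job is handed in at about 60 s: a rolling pass and a firm return pass went over all eight tabs, with wrist-force readings of 19 N or less. The return pass met no standing edges, though I had no direct reading of tab height. The roller is back upright in its holder, within about 2 mm of its start by image match, and the stamp, tape roll and stapler did not move.

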